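# Squeeze a filter module into the clamped row

## Robot

A 6-joint arm with a two-finger parallel gripper is mounted at the origin on the work surface. World frame = base frame: x ahead of the robot, y to its left, z up, the work surface at z = 0. Lengths are in mm, angles in rad, forces in N, time in s.
With the tool pointing down it reaches from about 250 to 725 mm from the base axis. Payload 4 kg.
Tool frame: the origin (TCP) lies between the finger pads; the fingertips stand 25 mm ahead of it and the grasp point (between the pads) lies 6 mm ahead of it; y points along the fingers, x is the direction in which the jaws open and shut, and the axes are right-handed (so a half turn about y gives the same grasp; the last joint's range is limited). The gripper opens to 85 mm and grips with 20 to 120 N. Pads are 22 mm wide; open, the fingers measure 114 mm over their backs; the gripper's body (76 mm by 85 mm) begins 54 mm behind the grasp point. The pads swing forward as they close: fully open they stand 13 mm farther back than shut.
Start: joints at [-1.221, 0.241, 0.005, 1.335, 0, 1.571], TCP at [171.353, -469.721, 256.306] pointing down, gripper open.
Joint ranges: [-2.72, 2.72], [-1.05, 1.87], [-1.09, 1.28], [-1.99, 2.15], [-1.42, 1.44], [-3.14, 3.14]. Speed limits (rad/s): [2.79, 2.79, 3.14, 3.14, 3.14, 3.14].

## Interface

Orientations are given as a rotation vector (axis times angle).
In Python, from cell import readout, cams, ticket gives the robot as it stands.
- The arm moves only by the tool apply_moves, never from a script. Its argument "commands" is a list of rows, each a list of 7 numbers: the shift along the tool's x, y, z in m, then the turn, a rotation vector about the tool's x, y, z in degrees, then the opening in per cent of the stroke, from 0 (shut) to 100 (fully open). A call has 1 to 12 rows; each row is the pose to reach, as a shift and turn from the pose commanded when the call began, along the tool's axes at that moment; what a row does not reach only later rows make up. A row lasts 1/12 s, in which the tool goes at most 41.7 mm and 7.16 degrees, less where a joint would pass 70% of its speed; a pose out of reach is approached as far as the arm can. A call with a gripper value outside its range is refused whole. The fingers move at their own pace and stop on an object; "squeeze" is the grip in N (left out, the last holds). Time passes only in rows, so rows that repeat a pose let the fingers close. It gives the time, the measured TCP pose, the force and the opening at its end, in the units of the state.
- readout.read_state(): the state, without advancing time (a new reading comes with each control period).
- cams.capture(name): name is "scene" or "top"; returns a dict with "img" (400x640x3 uint8, red, green, blue), "K" (3x3 intrinsics, pixels), "rvec" (rotation vector, rad) and "tvec" (3), from world to camera coordinates, as OpenCV has them. Camera axes: x right, y down, z forward; pixel columns grow to the right and rows downward; lengths in mm; the calibration is good to about 2 mm. A picture is of the moment at which its call begins. There is no depth.
- ticket.job_done(): hands the job in, once; it reports no verdict.
The state is a dict: "clock": time; "joint_pos": joint angles; "dq": joint speeds; "joint_efforts": joint torques, N m; "tool_pos": TCP position; "tcp_rot": TCP orientation; "contact_force": force on the tool from outside, world axes, zero at the start; "ft_torque": the same for the moment, N m; "opening": finger opening in mm.
Only numpy, scipy, OpenCV 4.12 (cv2) and the standard library are available. Lean on these libraries where they do the work, as an engineer would, in place of code of your own. Each camera call takes 0.05 s, during which the arm holds its last target. There are 200 camera calls.

## Task

Take the yellow filter module out of its wooden stand by its black handle and push it down, upright, between the two units standing in the grey module bay, spreading them apart with its tapered nose until it is fully home on the bay floor. Then wind the bay's crank clockwise by its spinning grip until it stops, so that the red pad clamps the row, and let go. Do not knock over the two little glass valves.

Things in the scene. Friction and masses are not known exactly. Their poses are not given: they have to be found in the camera images.
- module_handle (a point): Centre of the black handle of the loose yellow module (0.3 kg): an upright fin 50 (own x) x 14 (y, pinch here) x 40 mm tall on a slippery yellow case (friction 0.25) 80 (x) x 28 (y) x 66 mm tall. z up. The centre is 20 mm above the case's top, 86 mm above its underside. The lowest 24 mm taper in y from 28 mm to an 8 mm wide foot. Starts upright in the stand.
- stand: Fixed dark wooden stand, 112 (x) x 62 (y) x 40 mm tall, open on top, with a slot 88 (x) x 31 (y) mm whose floor is 8 mm above the desk; the module stands in the slot, lengthwise along x. Origin at the centre of its underside.
- bay_floor (a point): Centre of the inner floor of the fixed grey module bay, 8 mm above the desk. The row of units runs along y; the units' 80 to 92 mm lengths lie along x. Inside it is 100 mm long in x between lips 14 mm high above the floor, and 94 mm in y (with the clamp open) between a fixed grey end wall (face at y = -47 mm) and the red clamp pad (face at y = +47 mm when open), both about 50 mm high above the floor. The blue gearbox with the crank lies beyond the pad, to +y.
- left_unit_c (a point): Centre of the bright aluminium unit standing loose in the bay on the pad's side (+y): 92 (x) x 28 (y) x 60 mm tall, 0.3 kg, slippery (friction about 0.25), 4 mm chamfers along its top edges. z up. It slides along the bay floor when pushed.
- right_unit_c (a point): Centre of the dark steel unit standing loose in the bay on the end wall's side (-y): same size and behaviour as the aluminium one. The gap between the two units starts 10 to 20 mm wide, and not always in the middle of the bay.
- crank_axis (a point): Point on the crank's fixed vertical axis at the height of the grip's centre; in the bay's frame it is 117 mm to +y of bay_floor. Axes as the bay's.
- crank_grip (a point): Centre of the crank's black grip: an upright cylinder of 20 mm diameter and 45 mm tall that spins freely about its own vertical axis, on a steel arm 35 mm from the crank axis. Under it the arm's top is 23 mm below this centre. It can be pinched from above from any side, and carried round with the gripper's heading kept.
- crank (a joint): Crank angle in rad: 0 with the arm pointing to the bay's -x, growing clockwise seen from above up to a hard stop at 9.42 (one and a half turns). It starts between 0 and 0.9. It turns with about 0.05 Nm of friction, stays where it is left, and draws the red pad in by 1.4 mm per rad; the pad is sprung and presses the full row with about 15 N at the end.
- valve_a: Miniature clear glass valve standing in a white ceramic socket, 38 mm diameter, 61 mm tall, loose on the desk; origin at the centre of its underside. Leave standing.
- valve_b: The other glass valve, the same.
There are look-alikes about, which are no part of the job. Leave any orange look-alike of the part that bears bay_floor alone.

How it is judged (in metres and radians):
On the way, in this order (a step that is already met when the one before it is completed fails the run):
1. the module stands fully home between the two units (z of module_handle in the frame of bay_floor below 0.09 m and angle between module_handle's own z axis and vertical below 0.1 rad and y of module_handle in the frame of left_unit_c below -0.022 m and y of module_handle in the frame of right_unit_c above 0.022 m and x of module_handle in the frame of bay_floor between -0.015 and 0.015 m), for 0.2 s.
2. the crank is wound to its stop (value of joint crank above 9 rad), for 0.2 s.
At the end, for the whole second after the job is handed in: The yellow module stands upright (within 0.1 rad) between the two units inside the bay, its foot within 4 mm of the bay floor, both units still upright (within 0.1 rad) and down on the bay floor (within 4 mm), and the crank at its stop (above 9.0 rad, of 9.42) (all of step 1 and z of each of left_unit_c, right_unit_c in the frame of bay_floor below 0.034 m and angle between each of left_unit_c, right_unit_c's own z axis and vertical below 0.1 rad and value of joint crank above 9 rad); the robot touches nothing.
It fails at once if a glass valve was knocked over (angle between any of valve_a, valve_b's own z axis and vertical above 0.6 rad).
It also fails if it takes over 69 s, if anything falls off the work surface, if the arm or the gripper's body presses on something with over 40 N, if the wrist force passes 120 N, or if a joint passes its speed limit or range.

## Working session

There is one attempt and no reset: what is moved stays moved. The work goes in short steps, Python scripts to look and compute and a tool call to move; the robot and the scene stay as the last step left them, time stands still between calls to the robot, and variables do not carry over. Pictures are saved under pics/ and viewed, about 8 in all and at most 12, crops included, and the job is handed in when it is done.

Besides the shell and the picture viewer there is one more tool, called after "Call:" by a JSON object that holds its "name" and its "arguments", one argument or row to a line. apply_moves: Moves the arm, as the interface text tells. Its arguments: {"type":"object","properties":{"commands":{"type":"array"},"squeeze":{"type":"number"}},"required":["commands"]}

```bash
ls; mkdir -p pics; python3 - <<'E'
from cell import readout, cams
import cv2, numpy as np
for n in ("scene","top"):
    c=cams.capture(n); cv2.imwrite(f"pics/{n}0.png",c["img"][:,:,::-1]); np.savez(f"pics/{n}0.npz",**c)
    R=cv2.Rodrigues(np.array(c["rvec"]))[0]; print(n,c["K"],(-R.T@np.array(c["tvec"]).ravel()).round(1), R.round(3))
print(readout.read_state())
E
```

```text
pics
scene [[385.94452641   0.         321.19016782]
 [  0.         385.94452641 188.15856202]
 [  0.           0.           1.        ]] [975.7 613.9 640.5] [[-0.841  0.541 -0.011]
 [ 0.316  0.475 -0.821]
 [-0.439 -0.694 -0.571]]
top [[479.36194627   0.         325.53440202]
 [  0.         479.36194627 203.41195232]
 [  0.           0.           1.        ]] [ 499.2  -13.9 1233.8] [[ 0.016 -1.     0.005]
 [-0.999 -0.017 -0.028]
 [ 0.028 -0.004 -1.   ]]
{'clock': 0.1, 'joint_pos': array([-1.22097705e+00,  2.41390749e-01,  3.85306044e-03,  1.33519773e+00,
        4.25230246e-05,  1.57079944e+00]), 'dq': array([ 0.00036945, -0.00202784,  0.0016548 , -0.00086538, -0.00035719,
       -0.00042206]), 'joint_efforts': array([ 7.27245310e-05, -3.73137724e+01,  2.53009719e+01,  1.08453803e-02,
       -2.74269729e-05, -1.46910128e-05]), 'tool_pos': array([ 171.19700316, -469.22498281,  255.47315847]), 'tcp_rot': array([-1.35345176,  0.94889661, -0.9463106 ]), 'contact_force': array([-0.54332061, -0.33095041,  0.11564223]), 'ft_torque': array([-0.04903014,  0.00543218,  0.00883466]), 'opening': 85.30096983961529}
```

View pics/top0.png

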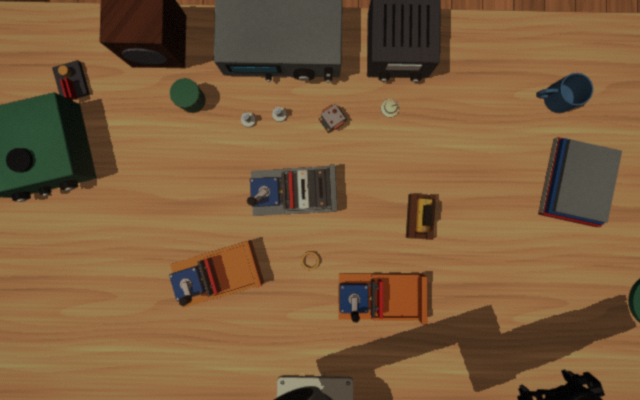

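View pics/scene0.png

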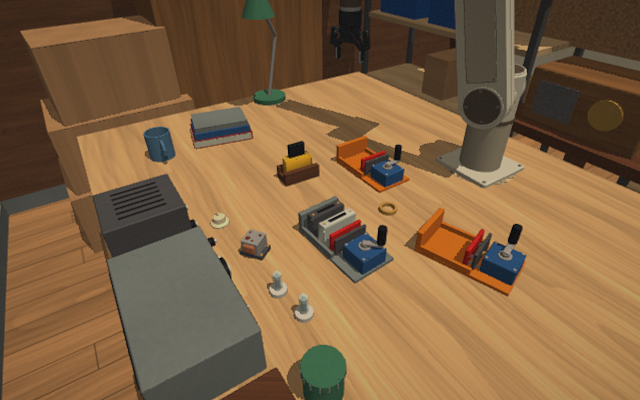

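The top view shows the grey bay around (295,190), the stand with the yellow module at (422,215), the valves at (249,120) and (280,115), and orange decoys at (215,270) and (385,297). Next I'll enlarge the crops.

```bash
python3 - <<'E'
import cv2, numpy as np
a=cv2.imread("pics/top0.png")[155:250,240:445]; b=cv2.imread("pics/scene0.png")[130:280,265:400]
a=cv2.resize(a,None,fx=3.9,fy=3.9,interpolation=cv2.INTER_CUBIC); cv2.imwrite("pics/topc.png",cv2.convertScaleAbs(a,alpha=1.5))
b=cv2.resize(b,None,fx=4,fy=4,interpolation=cv2.INTER_CUBIC); cv2.imwrite("pics/scenec.png",cv2.convertScaleAbs(b,alpha=1.5))
E
```

```text
(no output)
```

View pics/topc.png

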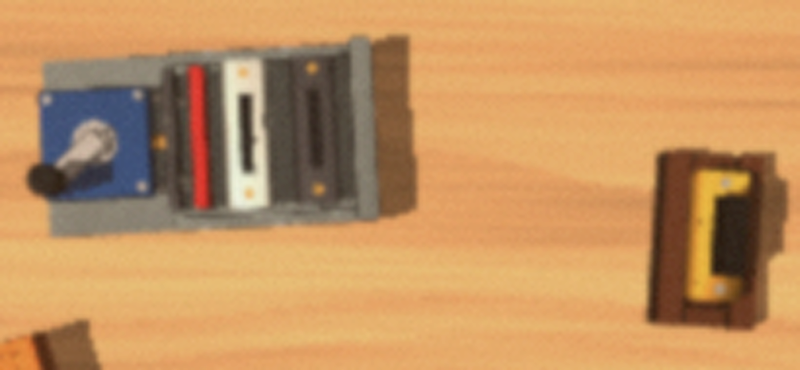

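View pics/scenec.png

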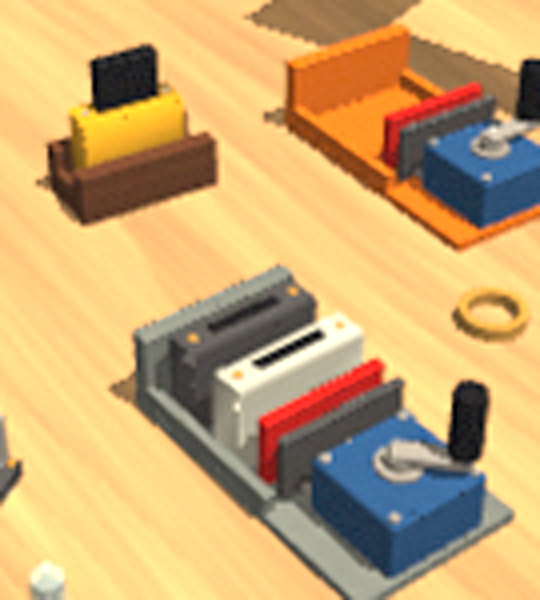

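Scene crop: the module stands in its stand (handle about (125,78) in the crop). The dark unit stands against the end wall, the white unit near the red pad, and the crank grip is at (468,420). I'll measure the features from colour masks in both views.

```bash
cat > h.py <<'E'
import cv2, numpy as np
class Cam:
    def __init__(s,c):
        s.img=c["img"]; s.K=np.array(c["K"]); s.R=cv2.Rodrigues(np.array(c["rvec"]))[0]; s.t=np.array(c["tvec"]).ravel(); s.C=-s.R.T@s.t
        s.P=s.K@np.c_[s.R,s.t]; s.hsv=cv2.cvtColor(np.ascontiguousarray(s.img),cv2.COLOR_RGB2HSV)
    def plane(s,uv,z):
        d=s.R.T@np.linalg.inv(s.K)@np.array([uv[0],uv[1],1.]); return s.C+d*(z-s.C[2])/d[2]
    def proj(s,X):
        p=s.P@np.r_[X,1]; return p[:2]/p[2]
    def blobs(s,lo,hi,box,amin=3):
        m=np.zeros(s.hsv.shape[:2],np.uint8); x0,y0,x1,y1=box
        m[y0:y1,x0:x1]=cv2.inRange(s.hsv,lo,hi)[y0:y1,x0:x1]
        n,l,st,ce=cv2.connectedComponentsWithStats(m)
        return [(st[i,4],ce[i].round(2),l==i) for i in range(1,n) if st[i,4]>=amin]
def tri(a,ua,b,ub):
    X=cv2.triangulatePoints(a.P,b.P,np.array(ua,float).reshape(2,1),np.array(ub,float).reshape(2,1)).ravel(); X=X[:3]/X[3]
    return X.round(1), (a.proj(X)-ua).round(2),(b.proj(X)-ub).round(2)
def load(n): return Cam(dict(np.load(f"pics/{n}.npz")))
E
python3 - <<'E'
from h import *
T,S=load("top0"),load("scene0")
boxT=(240,155,445,250); boxS=(265,130,400,280)
cols=dict(yellow=((18,140,90),(34,255,255)),orange_d=((10,120,100),(24,255,255)),red=((0,150,90),(6,255,255)),blue=((100,120,50),(125,255,255)),black=((0,0,0),(180,255,32)),white=((0,0,170),(180,60,255)))
for n,(lo,hi) in cols.items():
    for nm,C,b in(("T",T,boxT),("S",S,boxS)):
        for a,c,m in C.blobs(lo,hi,b,4):
            if a>5000: continue
            cn=np.argwhere(m)[:,::-1].astype(np.float32); r=cv2.minAreaRect(cn); print(n,nm,a,c,"rect",[np.round(x,1) for x in r], cv2.boxPoints(r).round(1).tolist() if a>60 else "")
E
```

```text
yellow T 176 [421.88 211.18] rect [array([424., 215.]), array([12. , 32.8]), np.float64(4.1)] [[416.8999938964844, 230.89999389648438], [419.20001220703125, 198.1999969482422], [431.20001220703125, 199.0], [428.8999938964844, 231.8000030517578]]
yellow S 358 [296.36 161.32] rect [array([296.9, 161. ]), array([15.3, 28.5]), np.float64(77.7)] [[281.3999938964844, 156.60000610351562], [309.20001220703125, 150.5], [312.5, 165.5], [284.6000061035156, 171.5]]
yellow S 99 [387.56 207.89] rect [array([387.8, 207.2]), array([15.7, 12.8]), np.float64(39.8)] [[377.6000061035156, 207.0], [385.79998779296875, 197.1999969482422], [397.8999938964844, 207.3000030517578], [389.70001220703125, 217.10000610351562]]
yellow S 4 [267.5 245.5] rect [array([267.5, 245.5]), array([1., 1.]), np.float64(90.0)] 
orange_d T 4 [319.5 171.5] rect [array([319.5, 171.5]), array([1., 1.]), np.float64(90.0)] 
orange_d T 250 [420.91 213.78] rect [array([422.1, 214.8]), array([13.3, 33.7]), np.float64(9.5)] [[412.79998779296875, 230.3000030517578], [418.29998779296875, 197.10000610351562], [431.5, 199.1999969482422], [4
[... 2386 characters left out ...]
1.3, 17.1]), np.float64(66.8)] 
black S 23 [336.65 216.65] rect [array([336.6, 216.7]), array([ 0.9, 16.5]), np.float64(63.4)] 
black S 139 [381.32 235.32] rect [array([381.4, 235.4]), array([ 7.6, 19.2]), np.float64(5.7)] [[376.6000061035156, 244.60000610351562], [378.6000061035156, 225.5], [386.1000061035156, 226.1999969482422], [384.20001220703125, 245.3000030517578]]
white S 106 [337.35 218.62] rect [array([337. , 217.5]), array([ 6.6, 35.4]), np.float64(64.3)] [[319.6000061035156, 222.1999969482422], [351.5, 206.89999389648438], [354.3999938964844, 212.8000030517578], [322.5, 228.1999969482422]]
white S 17 [276.29 272.65] rect [array([276.2, 272.7]), array([3.7, 7.1]), np.float64(81.9)]
```

```bash
python3 - <<'E'
from h import *
T,S=load("top0"),load("scene0")
t=lambda x,y:((x+.5)/3.9-.5+240,(y+.5)/3.9-.5+155)
s=lambda x,y:((x+.5)/4-.5+265,(y+.5)/4-.5+130)
for n,a,b in [("dark+x",(312,68),(193,338)),("dark-x",(319,189),(293,291)),("wh+x",(243,72),(238,375)),("wh-x",(249,193),(340,323)),
 ("hub",(97,140),(393,460)),("scr a",(139,91),(322,457)),("scr b",(142,186),(404,414)),("scr c",(47,98),(395,517)),("griptop",(46,180),(470,388)),
 ("red+x",(195,66),(265,418)),("red-x",(203,208),(378,363)),("wall+x",(360,38),(140,335)),("wall-x",(370,217),(282,268)),
 ("stand+x+y",(660,152),(85,220)),("stand-x+y",(650,320),(216,155)),("fin top +x",(735,196),(95,55)),("fin top -x",(733,274),(155,48))]:
    print(n,*tri(T,t(*a),S,s(*b)),T.plane(t(*a),68)[:2].round(1))
print("yellow case rect@74",[T.plane(p,74)[:2].round(1).tolist() for p in [t(692,168),t(688,299),t(742,303),t(750,172)]])
print("fin left @74",[T.plane(t(*p),74)[:2].round(1).tolist() for p in[(716,195),(712,273)]],"fin right@114",[T.plane(t(*p),114)[:2].round(1).tolist() for p in[(751,196),(749,277)]])
print("stand@40",[T.plane(t(*p),40)[:2].round(1).tolist() for p in[(659,151),(648,323),(768,328),(774,154)]])
print("wall@58",[T.plane(t(*p),58)[:2].round(1).tolist() for p in[(350,37),(359,216),(377,218),(370,37)]])
print("lip outer@22",[T.plane(t(*p),22)[:2].round(1).tolist() for p in[(175,55),(345,45),(182,225),(355,218)]])
print("base outer@8",[T.plane(t(*p),4)[:2].round(1).tolist() for p in[(43,65),(50,236)]])
E
```

```text
dark+x [608.6  -3.5  66.1] [ 0.11 -0.16] [0.3  0.02] [608.1  -3.3]
dark-x [532.8  -9.1  66. ] [ 0.07 -0.1 ] [0.19 0.01] [532.5  -8.9]
wh+x [605.2  39.7  66.2] [ 0.07 -0.09] [0.19 0.01] [604.8  39.8]
wh-x [529.3  34.6  68. ] [ 0.02 -0.03] [0.06 0.  ] [529.3  34.7]
hub [562.3 131.8  49.8] [ 0.19 -0.24] [0.52 0.01] [560.8 130.1]
scr a [593.5 106.4  48.3] [ 0.02 -0.03] [0.07 0.  ] [591.8 104.5]
scr b [533.2 103.3  48.3] [ 0.05 -0.05] [0.12 0.  ] [532.5 101.4]
scr c [588.  164.8  47.8] [-0.01  0.01] [-0.02 -0.  ] [586.5 161.8]
griptop [534.2 155.6 105.6] [ 0.03 -0.04] [0.09 0.  ] [535.3 161.3]
red+x [608.7  70.8  58.1] [-0.1   0.13] [-0.28 -0.01] [608.1  69.8]
red-x [520.4  63.6  52.9] [ 0.24 -0.3 ] [0.61 0.01] [519.4  63.2]
wall+x [628.7 -33.3  57.5] [ 0.04 -0.07] [0.12 0.01] [627.4 -33. ]
wall-x [516.7 -42.   57.1] [ 0.29 -0.4 ] [0.72 0.03] [515.6 -41. ]
stand+x+y [ 562.5 -233.1    3.2] [-0.    0.01] [-0.01 -0.  ] [ 559.1 -221.5]
stand-x+y [ 453.  -224.1   26.1] [ 0.1  -0.15] [0.23 0.01] [ 454.3 -216.5]
fin top +x [ 531.5 -257.8  119.3] [ 0.15 -0.23] [0.34 0.03] [ 532.4 -268.7]
fin top -x [ 483.9 -258.4  110.7] [-0.1   0.16] [-0.23 -0.02] [ 483.7 -268. ]
yellow case rect@74 [[549.2, -240.5], [467.9, -238.9], [465.9, -272.5], [547.3, -276.6]]
fin left @74 [[532.7, -255.6], [484.2, -253.6]] fin right@114 [[531.3, -268.3], [482.7, -267.6]]
stand@40 [[561.2, -225.9], [451.2, -220.1], [449.3, -296.8], [560.5, -299.5]]
wall@58 [[629.0, -26.8], [516.2, -34.3], [515.1, -45.7], [629.2, -39.5]]
lip outer@22 [[619.3, 86.2], [627.7, -24.1], [509.0, 79.6], [515.4, -32.4]]
base outer@8 [[613.0, 174.5], [500.5, 167.6]]
```

```bash
cat >> h.py <<'E'
from scipy.spatial.transform import Rotation as Ro
def goal(yaw):  # tool y down; tool x (jaws) horizontal along direction yaw (deg) in world
    a=np.radians(yaw); x=np.array([np.cos(a),np.sin(a),0]); y=np.array([0,0,-1.]); return Ro.from_matrix(np.c_[x,y,np.cross(x,y)])
def delta(pos,yaw,cur=None):
    from cell import readout
    s=readout.read_state(); p=s["tool_pos"]; R=Ro.from_rotvec(s["tcp_rot"])
    G=goal(yaw); return (R.inv().apply(np.array(pos)-p)/1000).round(4), np.degrees((R.inv()*G).as_rotvec()).round(2)
E
python3 - <<'E'
from h import *
from cell import readout
s=readout.read_state(); R=Ro.from_rotvec(s["tcp_rot"]).as_matrix(); print(R.round(3))
for yaw in (88,-92): print(delta((507.5,-261,200),yaw))
E
```

```text
[[ 0.343 -0.001  0.939]
 [-0.939  0.002  0.343]
 [-0.002 -1.     0.   ]]
(array([-0.0802,  0.0556,  0.3873]), array([-1.5000e-01, -1.5796e+02, -3.0000e-02]))
(array([-0.0802,  0.0556,  0.3873]), array([ 2.000e-02,  2.204e+01, -1.100e-01]))
```

Call:
{"name": "apply_moves", "arguments": {
  "commands": [
    [-0.08,0.055,0.387,0,22,0,60],
    [-0.08,0.055,0.387,0,22,0,60],
    [-0.08,0.055,0.387,0,22,0,60],
    [-0.08,0.055,0.387,0,22,0,60],
    [-0.08,0.055,0.387,0,22,0,60],
    [-0.08,0.055,0.387,0,22,0,60],
    [-0.08,0.055,0.387,0,22,0,60],
    [-0.08,0.055,0.387,0,22,0,60],
    [-0.08,0.055,0.387,0,22,0,60],
    [-0.08,0.055,0.387,0,22,0,60],
    [-0.08,0.055,0.387,0,22,0,60],
    [-0.08,0.055,0.387,0,22,0,60]
  ],
  "squeeze": 60
}}

```text
clock: 1.1
tool_pos: [508.4, -260.1, 199.8]
tcp_rot: [-1.196, 1.234, -1.229]
contact_force: [-0.6, -0.1, 1.2]
opening: 51.3
```

```bash
python3 - <<'E'
from h import *
from cell import readout,cams
s=readout.read_state(); print(s["tool_pos"],s["joint_pos"].round(2),s["opening"],s["contact_force"]); print(delta((507.5,-261,104),-92))
c=cams.capture("scene"); a=c["img"][60:220,230:380,::-1]; cv2.imwrite("pics/s1.png",cv2.convertScaleAbs(cv2.resize(a,None,fx=3.7,fy=3.7,interpolation=cv2.INTER_CUBIC),alpha=1.5))
E
```

```text
[ 508.4338667  -260.08910384  199.80934787] [-0.47  0.41  0.1   1.26 -0.    2.7 ] 51.306718206500506 [-0.58529428 -0.12926778  1.18647203]
(array([ 0.001 ,  0.0958, -0.0007]), array([ 0.14,  0.28, -0.05]))
```

View pics/s1.png

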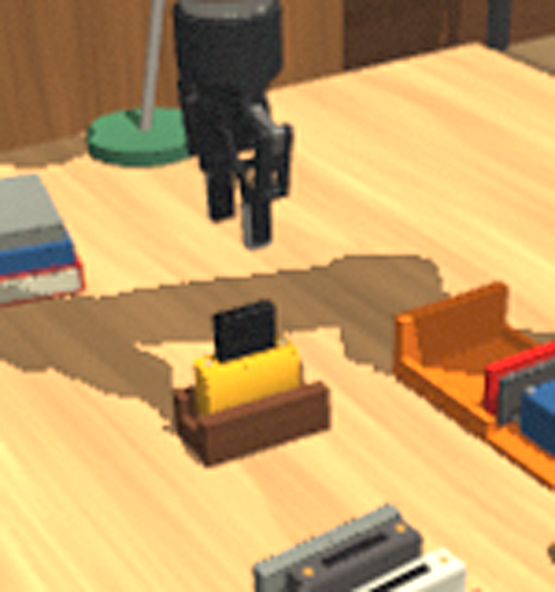

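The picture shows the gripper above the module at about (245,230), centred over the handle at (245,330). The last joint would come close to its limit at the bay, so I'll take the half-turn grasp instead.

Call:
{"name": "apply_moves", "arguments": {
  "commands": [
    [0,0,0,0,-84,0,60],
    [0,0,0,0,-84,0,60],
    [0,0,0,0,-84,0,60],
    [0,0,0,0,-84,0,60],
    [0,0,0,0,-84,0,60],
    [0,0,0,0,-84,0,60],
    [0,0,0,0,-84,0,60],
    [0,0,0,0,-84,0,60],
    [0,0,0,0,-84,0,60],
    [0,0,0,0,-84,0,60],
    [0,0,0,0,-84,0,60],
    [0,0,0,0,-84,0,60]
  ]
}}

```text
clock: 2.15
tool_pos: [505.8, -263.4, 201.7]
tcp_rot: [-1.568, 0.107, -0.107]
contact_force: [0.3, -0.7, -0.2]
opening: 51.2
```

Call:
{"name": "apply_moves", "arguments": {
  "commands": [
    [0,0,0,0,-84,0,60],
    [0,0,0,0,-84,0,60],
    [0,0,0,0,-84,0,60],
    [0,0,0,0,-84,0,60],
    [0,0,0,0,-84,0,60],
    [0,0,0,0,-84,0,60],
    [0,0,0,0,-84,0,60],
    [0,0,0,0,-84,0,60],
    [0,0,0,0,-84,0,60],
    [0,0,0,0,-84,0,60],
    [0,0,0,0,-84,0,60],
    [0,0,0,0,-84,0,60]
  ]
}}

```text
clock: 3.15
tool_pos: [505.8, -263.4, 201.7]
tcp_rot: [-1.314, -1.029, 1.03]
contact_force: [-0.7, -0.2, -0.5]
opening: 51.1
```

```bash
python3 - <<'E'
from h import *
from cell import readout
s=readout.read_state(); print(s["tool_pos"],s["joint_pos"].round(2)); print(delta((507.5,-261,104),88))
E
```

```text
[ 505.76482659 -263.44615504  201.69576659] [-0.48  0.41  0.1   1.26 -0.   -0.24]
(array([ 0.0028,  0.0977, -0.0011]), array([ -0.02, -11.81,  -0.02]))
```

Call:
{"name": "apply_moves", "arguments": {
  "commands": [
    [0.003,0.03,-0.001,0,-11.8,0,60],
    [0.003,0.05,-0.001,0,-11.8,0,60],
    [0.003,0.07,-0.001,0,-11.8,0,60],
    [0.003,0.085,-0.001,0,-11.8,0,60],
    [0.003,0.098,-0.001,0,-11.8,0,60],
    [0.003,0.098,-0.001,0,-11.8,0,60],
    [0.003,0.098,-0.001,0,-11.8,0,60]
  ]
}}

```text
clock: 3.73
tool_pos: [507.5, -260.2, 103.1]
tcp_rot: [-1.226, -1.179, 1.18]
contact_force: [-0.0, 0.2, -0.1]
opening: 51.2
```

```bash
python3 - <<'E'
from h import *
from cell import readout,cams
s=readout.read_state(); print(s["tool_pos"],s["contact_force"],s["joint_pos"].round(2)); print(delta((507.5,-261,104),88))
c=cams.capture("scene"); a=c["img"][110:190,260:340,::-1]; b=cams.capture("top")["img"][180:260,380:460,::-1]
cv2.imwrite("pics/s2.png",cv2.convertScaleAbs(cv2.resize(np.hstack([a,b]),None,fx=5,fy=5,interpolation=cv2.INTER_CUBIC),alpha=1.8))
E
```

```text
[ 507.47074077 -260.15568528  103.08421107] [-0.0267011   0.23072095 -0.10380273] [-0.47  0.49 -0.05  1.03 -0.   -0.43]
(array([-0.0008, -0.0009, -0.0001]), array([-0.11, -0.29,  0.03]))
```

View pics/s2.png

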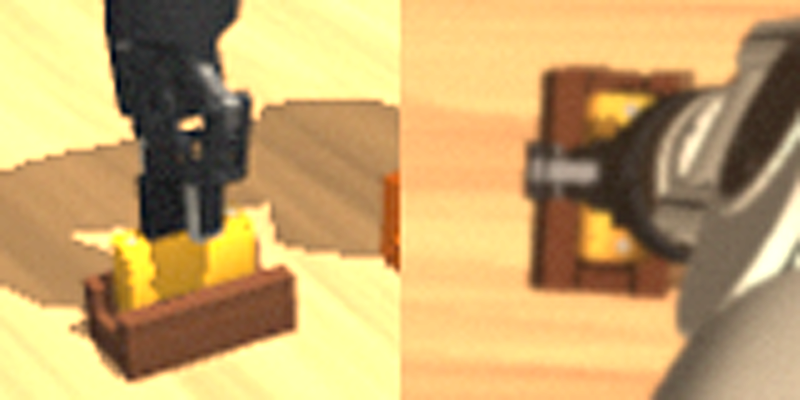

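The left half shows the fingers straddling the black fin at (185,180), just above the case. In the right half, from above, the case is visible on both sides of the hand. I'll close on it.

Call:
{"name": "apply_moves", "arguments": {
  "commands": [
    [0,-0.002,0,0,0,0,40],
    [0,-0.002,0,0,0,0,20],
    [0,-0.002,0,0,0,0,0],
    [0,-0.002,0,0,0,0,0],
    [0,-0.002,0,0,0,0,0],
    [0,-0.002,0,0,0,0,0],
    [0,-0.002,0,0,0,0,0],
    [0,-0.002,0,0,0,0,0]
  ],
  "squeeze": 60
}}

```text
clock: 4.5
tool_pos: [510.0, -259.6, 106.5]
tcp_rot: [-1.229, -1.182, 1.181]
contact_force: [-0.2, -1.1, 6.7]
opening: 13.5
```

Call:
{"name": "apply_moves", "arguments": {
  "commands": [
    [0,-0.005,0,0,0,0,0],
    [0,-0.015,0,0,0,0,0],
    [0,-0.03,0,0,0,0,0],
    [0,-0.05,0,0,0,0,0],
    [0,-0.07,0,0,0,0,0],
    [0,-0.09,0,0,0,0,0],
    [0,-0.1,0,0,0,0,0],
    [0,-0.1,0,0,0,0,0],
    [0,-0.1,0,0,0,0,0]
  ]
}}

```text
clock: 5.25
tool_pos: [509.2, -259.1, 205.2]
tcp_rot: [-1.227, -1.182, 1.181]
contact_force: [-0.1, 0.1, -2.7]
opening: 13.6
```

```bash
python3 - <<'E'
from h import *
from cell import readout,cams
s=readout.read_state(); print(s["tool_pos"],s["contact_force"],s["opening"],s["ft_torque"]); print(delta((567,15.5,210),94))
c=cams.capture("scene"); S=Cam(c); cv2.imwrite("pics/s3.png",cv2.convertScaleAbs(cv2.resize(c["img"][70:200,240:360,::-1],None,fx=4,fy=4,interpolation=cv2.INTER_CUBIC),alpha=1.8))
for a,ce,m in S.blobs((18,140,90),(34,255,255),(240,60,360,200),50):
    print(a,ce)
E
```

```text
[ 509.15931983 -259.14513678  205.18215464] [-0.1257644   0.09107531 -2.73105659] 13.640770949104523 [0.04577849 0.03167557 0.04485993]
(array([ 0.2766, -0.0048, -0.0475]), array([ 0.01, -6.15,  0.  ]))
590 [295.39 134.87]
```

View pics/s3.png

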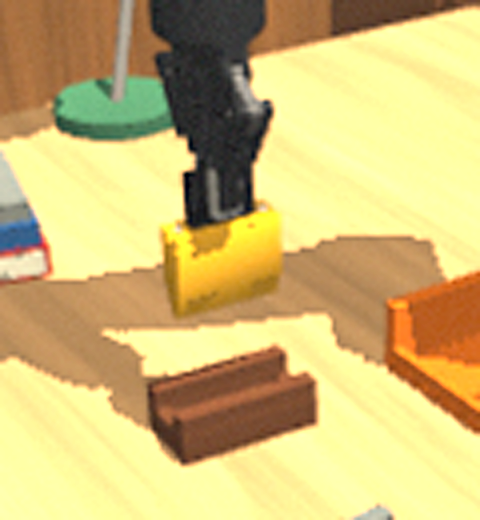

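The picture shows the module lifted, upright, at (220,260), clear of the stand. I'll carry it to just above the gap.

Call:
{"name": "apply_moves", "arguments": {
  "commands": [
    [0.035,-0.005,-0.006,0,-6,0,0],
    [0.07,-0.005,-0.012,0,-6,0,0],
    [0.105,-0.005,-0.018,0,-6,0,0],
    [0.14,-0.005,-0.024,0,-6,0,0],
    [0.175,-0.005,-0.03,0,-6,0,0],
    [0.21,-0.005,-0.036,0,-6,0,0],
    [0.245,-0.005,-0.042,0,-6,0,0],
    [0.265,-0.005,-0.046,0,-6,0,0],
    [0.276,-0.005,-0.048,0,-6,0,0],
    [0.276,0.0,-0.048,0,-6,0,0],
    [0.276,0.015,-0.048,0,-6,0,0],
    [0.276,0.02,-0.048,0,-6,0,0]
  ]
}}

```text
clock: 6.3
tool_pos: [565.9, 13.7, 182.4]
tcp_rot: [-1.174, -1.254, 1.261]
contact_force: [-0.8, 0.3, -4.2]
opening: 13.2
```

```bash
python3 - <<'E'
from h import *
from cell import readout,cams
s=readout.read_state(); print(s["tool_pos"],s["contact_force"],s["opening"],s["joint_pos"].round(2)); print(delta((568,15.5,106),94))
c=cams.capture("scene"); S=Cam(c); np.savez("pics/s4.npz",**c); a=c["img"][120:270,270:400,::-1]
b=cams.capture("top"); np.savez("pics/t4.npz",**b); b=b["img"][155:230,245:345,::-1]
a=cv2.resize(a,None,fx=3.6,fy=3.6,interpolation=cv2.INTER_CUBIC); b=cv2.resize(b,None,fx=3.3,fy=3.3,interpolation=cv2.INTER_CUBIC)
o=np.zeros((540,800,3),np.uint8); o[:,:468]=a; o[:247,470:800]=b[:247,:330]; cv2.imwrite("pics/s4.png",cv2.convertScaleAbs(o,alpha=1.6))
E
```

```text
[565.8580077   13.66520837 182.35722012] [-0.78267161  0.32303952 -4.20538717] 13.154184921028625 [ 0.02  0.41  0.06  1.22 -0.   -0.04]
(array([ 0.0017,  0.0763, -0.0026]), array([-0.28, -0.2 , -0.04]))
```

View pics/s4.png

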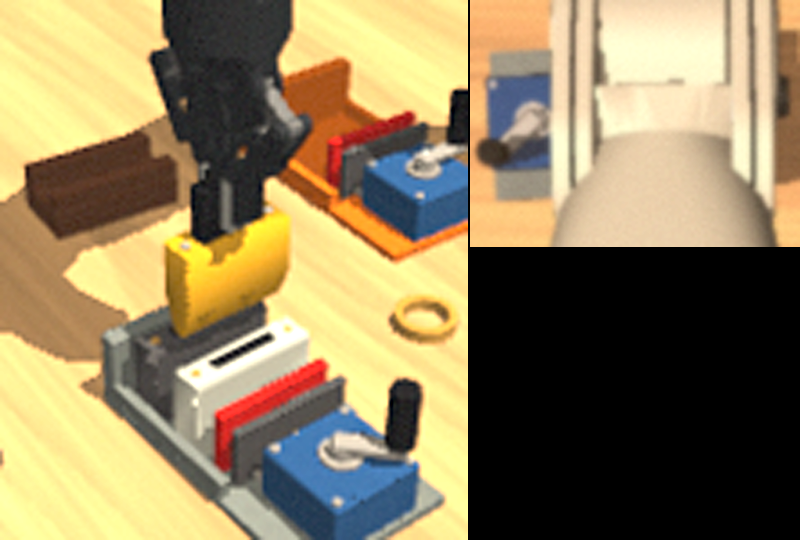

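```bash
python3 - <<'E'
from h import *
S=load("s4"); s=lambda p:np.array([(p[0]+.5)/3.6-.5+270,(p[1]+.5)/3.6-.5+120])
from math import *
c0=np.array([565.9,13.7]); 
for dx,dy in((40,14),(-40,14),(40,-14)):
    a=radians(4); p=c0+[dx*cos(a)-dy*sin(a),dx*sin(a)+dy*cos(a)]
    for z in (150,108):
        u=S.proj(np.r_[p,z]); print(dx,dy,z,((u-[270,120]+.5)*3.6-.5).round(0))
m=[m for a,c,m in S.blobs((18,120,60),(34,255,255),(300,170,360,220),100)]
for k in m:
    q=np.argwhere(k)[:,::-1]; h=cv2.convexHull(q.astype(np.int32)); e=cv2.approxPolyDP(h,1.5,True)[:,0]; print(((e-[270,120]+.5)*3.6-.5).round(0).tolist())
E
```

```text
40 14 150 [188. 260.]
40 14 108 [189. 314.]
-40 14 150 [289. 215.]
-40 14 108 [287. 269.]
40 -14 150 [161. 239.]
40 -14 108 [163. 293.]
[[286.0, 214.0], [289.0, 250.0], [278.0, 289.0], [181.0, 336.0], [167.0, 296.0], [163.0, 242.0], [275.0, 206.0]]
```

The module's measured corners match the prediction to about 1 mm (top right near (286,214), top left near (163,242)), so its pose in the gripper is good. I'll correct x and y and push down.

Call:
{"name": "apply_moves", "arguments": {
  "commands": [
    [0.002,0.0,-0.002,0,0,0,0],
    [0.002,0.0,-0.0025,0,0,0,0],
    [0.002,0.01,-0.0025,0,0,0,0],
    [0.002,0.02,-0.0025,0,0,0,0],
    [0.002,0.028,-0.0025,0,0,0,0],
    [0.002,0.036,-0.0025,0,0,0,0],
    [0.002,0.042,-0.0025,0,0,0,0],
    [0.002,0.048,-0.0025,0,0,0,0],
    [0.002,0.054,-0.0025,0,0,0,0],
    [0.002,0.06,-0.0025,0,0,0,0],
    [0.002,0.065,-0.0025,0,0,0,0]
  ],
  "squeeze": 80
}}

```text
clock: 7.32
tool_pos: [569.9, 16.9, 119.6]
tcp_rot: [-1.177, -1.258, 1.259]
contact_force: [0.5, 1.3, -2.1]
opening: 12.9
```

```bash
python3 - <<'E'
from h import *
from cell import readout
s=readout.read_state(); print(s["tool_pos"],s["contact_force"],s["ft_torque"]); print(delta((568.5,15.5,106),94))
E
```

```text
[569.87677631  16.94308611 119.63931745] [ 0.5329603   1.2939736  -2.12473538] [0.07924596 0.02144721 0.02004055]
(array([-0.0013,  0.0136,  0.0015]), array([-0.01, -0.15,  0.  ]))
```

Call:
{"name": "apply_moves", "arguments": {
  "commands": [
    [0,0.004,0.001,0,0,0,0],
    [-0.001,0.008,0.001,0,0,0,0],
    [-0.001,0.011,0.001,0,0,0,0],
    [-0.001,0.013,0.001,0,0,0,0],
    [-0.001,0.014,0.001,0,0,0,0],
    [-0.001,0.014,0.001,0,0,0,0]
  ]
}}

```text
clock: 7.82
tool_pos: [568.9, 15.7, 106.7]
tcp_rot: [-1.177, -1.258, 1.258]
contact_force: [-1.2, -1.7, -0.2]
opening: 13.3
```

Call:
{"name": "apply_moves", "arguments": {
  "commands": [
    [0,0.001,0,0,0,0,0],
    [0,0.002,0,0,0,0,0],
    [0,0.003,0,0,0,0,0],
    [0,0.003,0,0,0,0,0]
  ]
}}

```text
clock: 8.15
tool_pos: [569.0, 15.7, 106.6]
tcp_rot: [-1.178, -1.26, 1.258]
contact_force: [-8.3, -1.4, 15.6]
opening: 12.8
```

```bash
python3 - <<'E'
from h import *
from cell import readout,cams
s=readout.read_state(); print(s["tool_pos"],s["contact_force"],s["opening"])
c=cams.capture("scene"); np.savez("pics/s5.npz",**c); a=c["img"][170:270,280:400,::-1]
cv2.imwrite("pics/s5.png",cv2.convertScaleAbs(cv2.resize(a,None,fx=5,fy=5,interpolation=cv2.INTER_CUBIC),alpha=1.6))
E
```

```text
[568.99139858  15.74166053 106.58434285] [-8.32845871 -1.44133816 15.6407921 ] 12.79898980854084
```

View pics/s5.png

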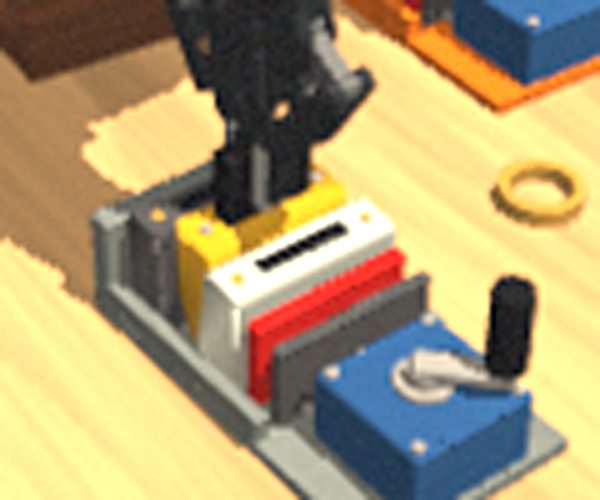

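The picture shows the yellow module seated between the dark and white units, its top just above theirs ((250,230) in the crop). Force rose to 15.6 N at z=106.6, the same height as when it stood in the stand. I'll release and retreat.

Call:
{"name": "apply_moves", "arguments": {
  "commands": [
    [0,-0.002,0,0,0,0,0],
    [0,-0.003,0,0,0,0,10],
    [0,-0.003,0,0,0,0,30],
    [0,-0.003,0,0,0,0,45],
    [0,-0.003,0,0,0,0,45],
    [0,-0.003,0,0,0,0,45],
    [0,-0.02,0,0,0,0,45],
    [0,-0.05,0,0,0,0,45],
    [0,-0.085,0,0,0,0,45],
    [0,-0.1,0,0,0,0,45],
    [0,-0.1,0,0,0,0,45]
  ]
}}

```text
clock: 9.12
tool_pos: [571.9, 16.0, 208.3]
tcp_rot: [-1.184, -1.266, 1.254]
contact_force: [0.5, 0.5, -0.2]
opening: 38.5
```

```bash
python3 - <<'E'
from h import *
from cell import readout
s=readout.read_state(); print(s["tool_pos"],s["contact_force"],s["opening"]); print(delta((535,154.7,160),94),delta((535,154.7,91),94))
E
```

```text
[571.88425302  16.01629907 208.30047038] [ 0.49569584  0.47485517 -0.19393025] 38.5326589602851
(array([0.1409, 0.048 , 0.028 ]), array([ 0.54, -0.15, -0.01])) (array([0.1409, 0.117 , 0.0286]), array([ 0.54, -0.15, -0.01]))
```

Release was clean (force about 0). Next I'll move over the crank grip, check the module by camera, and refine the grip position.

Call:
{"name": "apply_moves", "arguments": {
  "commands": [
    [0.035,0,0.007,0,0,0,60],
    [0.07,0.005,0.014,0.5,0,0,60],
    [0.105,0.015,0.021,0.5,0,0,60],
    [0.141,0.03,0.028,0.5,0,0,60],
    [0.141,0.045,0.028,0.5,0,0,60],
    [0.141,0.048,0.028,0.5,0,0,60],
    [0.141,0.048,0.028,0.5,0,0,60]
  ]
}}

```text
clock: 9.7
tool_pos: [530.1, 154.5, 153.3]
tcp_rot: [-1.168, -1.249, 1.266]
contact_force: [-0.2, -0.8, 0.5]
opening: 51.4
```

```bash
python3 - <<'E'
from h import *
from cell import readout,cams
s=readout.read_state(); print(s["tool_pos"],s["contact_force"],s["opening"]); print(delta((535,154.7,91),94))
c=cams.capture("scene"); np.savez("pics/s6.npz",**c); a=c["img"][140:280,280:430,::-1]
a=cv2.resize(a,None,fx=3.6,fy=3.6,interpolation=cv2.INTER_CUBIC)
b=cams.capture("top"); np.savez("pics/t6.npz",**b); b=cv2.resize(b["img"][155:230,245:345,::-1],None,fx=2.5,fy=2.5,interpolation=cv2.INTER_CUBIC)
o=np.zeros((a.shape[0],800,3),np.uint8); o[:,:540]=a; o[:b.shape[0],545:795]=b; cv2.imwrite("pics/s6.png",cv2.convertScaleAbs(o,alpha=1.6))
E
```

```text
[530.12411938 154.52870519 153.26920385] [-0.21321712 -0.75277276  0.4816201 ] 51.35081349253441
(array([-0.0001,  0.0622, -0.0057]), array([-0.74, -0.1 , -0.07]))
```

View pics/s6.png

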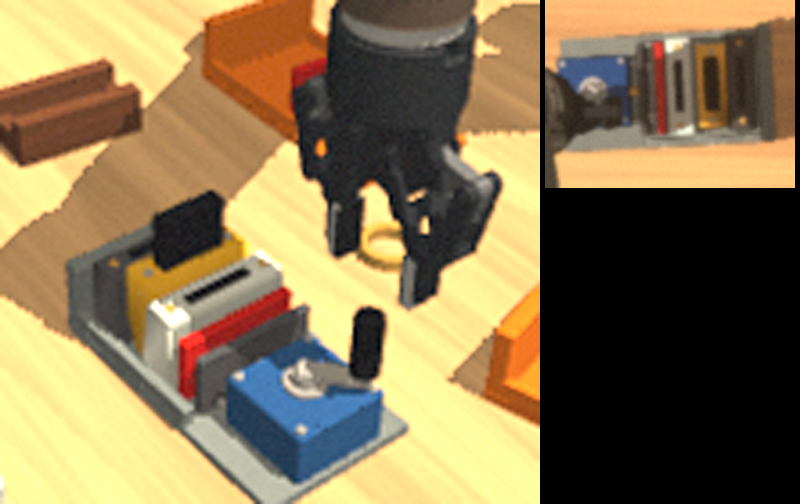

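The picture shows the module upright between the units (fin at (188,230)). The crank grip is at (367,340), below and between the open fingers. I'll descend and close.

Call:
{"name": "apply_moves", "arguments": {
  "commands": [
    [0,0,-0.004,-0.6,0,0,60],
    [0,0.01,-0.005,-0.6,0,0,60],
    [0,0.025,-0.005,-0.6,0,0,60],
    [0,0.04,-0.005,-0.6,0,0,60],
    [0,0.052,-0.005,-0.6,0,0,60],
    [0,0.06,-0.005,-0.6,0,0,60],
    [0,0.06,-0.005,-0.6,0,0,60]
  ]
}}

```text
clock: 10.38
tool_pos: [535.1, 153.9, 93.3]
tcp_rot: [-1.177, -1.256, 1.259]
contact_force: [-0.8, -0.4, 0.5]
opening: 51.6
```

Call:
{"name": "apply_moves", "arguments": {
  "commands": [
    [0,0,0,0,0,0,45],
    [0,0,0,0,0,0,30],
    [0,0,0,0,0,0,10],
    [0,0,0,0,0,0,10],
    [0,0,0,0,0,0,10],
    [0,0,0,0,0,0,10]
  ],
  "squeeze": 30
}}

```text
clock: 10.88
tool_pos: [536.8, 155.6, 96.4]
tcp_rot: [-1.179, -1.262, 1.256]
contact_force: [-0.8, 2.2, 4.7]
opening: 19.1
```

```bash
python3 - <<'E'
from h import *
from cell import readout
s=readout.read_state(); print(s["tool_pos"],s["contact_force"],s["opening"]); p=s["tool_pos"]
R=Ro.from_rotvec(s["tcp_rot"]); print(R.as_matrix().round(3))
for ax in ((562,132.1),):
    v=p[:2]-ax; print(np.linalg.norm(v),np.degrees(np.arctan2(v[1],v[0])))
E
```

```text
[536.84499483 155.58018105  96.38773823] [-0.75057307  2.17946685  4.72639824] 19.059734496515713
[[-0.067  0.004 -0.998]
 [ 0.998  0.001 -0.067]
 [ 0.001 -1.    -0.004]]
34.41065514149326 136.97228501068346
```

Gripped: opening 19.1 mm against a 20 mm grip, radius 34.4 mm from the axis. Now I'll work out the winding path.

```bash
cat >> h.py <<'E'
def wind(th_list,ax=(562,132.1),r=35,start=None):
    from cell import readout
    s=readout.read_state(); p=s["tool_pos"] if start is None else np.array(start); R=Ro.from_rotvec(s["tcp_rot"])
    v=p[:2]-ax; print("th",np.degrees(np.arctan2(v[1],v[0])).round(1),"r",np.linalg.norm(v).round(1),"F",s["contact_force"].round(1),"z",p[2].round(1),"open",round(s["opening"],1), "tilt",np.degrees((R.inv()*goal(94)).as_rotvec()).round(2))
    rows=[]
    for t in th_list:
        a=np.radians(t); q=np.array([ax[0]+r*np.cos(a),ax[1]+r*np.sin(a)]); d=R.inv().apply(np.r_[q-p[:2],0])/1000
        rows.append([round(d[0]*2,3)/2,0,round(d[2]*2,3)/2,0,0,0,10])
    print(rows)
E
python3 -c "
from h import *
wind([130,118,104,90,76,62,50,50])"
```

```text
th 137.0 r 34.4 F [-0.8  2.2  4.7] z 96.4 open 19.1 tilt [ 0.23 -0.14  0.07]
[[np.float64(0.003), 0, np.float64(-0.003), 0, 0, 0, 10], [np.float64(0.007), 0, np.float64(-0.009), 0, 0, 0, 10], [np.float64(0.0095), 0, np.float64(-0.0175), 0, 0, 0, 10], [np.float64(0.01), 0, np.float64(-0.026), 0, 0, 0, 10], [np.float64(0.008), 0, np.float64(-0.0345), 0, 0, 0, 10], [np.float64(0.0045), 0, np.float64(-0.042), 0, 0, 0, 10], [np.float64(0.0), 0, np.float64(-0.048), 0, 0, 0, 10], [np.float64(0.0), 0, np.float64(-0.048), 0, 0, 0, 10]]
```

Call:
{"name": "apply_moves", "arguments": {
  "commands": [
    [0.003,0,-0.003,0,0,0,10],
    [0.007,0,-0.009,0,0,0,10],
    [0.0095,0,-0.0175,0,0,0,10],
    [0.01,0,-0.026,0,0,0,10],
    [0.008,0,-0.0345,0,0,0,10],
    [0.0045,0,-0.042,0,0,0,10],
    [0,0,-0.048,0,0,0,10],
    [0,0,-0.048,0,0,0,10]
  ]
}}

```text
clock: 11.55
tool_pos: [587.2, 159.7, 96.6]
tcp_rot: [-1.18, -1.266, 1.253]
contact_force: [4.1, 4.4, 1.5]
opening: 19.2
```

```bash
python3 -c "
from h import *
wind([44,30,16,2,-12,-26,-40,-54,-68,-82,-92,-92])"
```

```text
th 47.5 r 37.4 F [4.1 4.4 1.5] z 96.6 open 19.2 tilt [ 0.46 -0.13  0.17]
[[np.float64(-0.0035), 0, np.float64(0.0005), 0, 0, 0, 10], [np.float64(-0.0105), 0, np.float64(-0.0045), 0, 0, 0, 10], [np.float64(-0.0185), 0, np.float64(-0.007), 0, 0, 0, 10], [np.float64(-0.027), 0, np.float64(-0.008), 0, 0, 0, 10], [np.float64(-0.0355), 0, np.float64(-0.0065), 0, 0, 0, 10], [np.float64(-0.043), 0, np.float64(-0.0035), 0, 0, 0, 10], [np.float64(-0.05), 0, np.float64(0.002), 0, 0, 0, 10], [np.float64(-0.0555), 0, np.float64(0.0085), 0, 0, 0, 10], [np.float64(-0.059), 0, np.float64(0.016), 0, 0, 0, 10], [np.float64(-0.0605), 0, np.float64(0.0245), 0, 0, 0, 10], [np.float64(-0.0605), 0, np.float64(0.0305), 0, 0, 0, 10], [np.float64(-0.0605), 0, np.float64(0.0305), 0, 0, 0, 10]]
```

Call:
{"name": "apply_moves", "arguments": {
  "commands": [
    [-0.0035,0,0.0005,0,0,0,10],
    [-0.0105,0,-0.0045,0,0,0,10],
    [-0.0185,0,-0.007,0,0,0,10],
    [-0.027,0,-0.008,0,0,0,10],
    [-0.0355,0,-0.0065,0,0,0,10],
    [-0.043,0,-0.0035,0,0,0,10],
    [-0.05,0,0.002,0,0,0,10],
    [-0.0555,0,0.0085,0,0,0,10],
    [-0.059,0,0.016,0,0,0,10],
    [-0.0605,0,0.0245,0,0,0,10],
    [-0.0605,0,0.0305,0,0,0,10],
    [-0.0605,0,0.0305,0,0,0,10]
  ]
}}

```text
clock: 12.55
tool_pos: [556.9, 99.0, 96.2]
tcp_rot: [-1.172, -1.266, 1.253]
contact_force: [2.0, 9.9, 3.4]
opening: 19.4
```

```bash
python3 -c "
from h import *
wind([-98,-110,-124,-138,-152,-166,-180,-194,-208,-222,-232,-232])"
```

```text
th -98.8 r 33.5 F [2.  9.9 3.4] z 96.2 open 19.4 tilt [ 0.19 -0.03  0.42]
[[np.float64(-0.0015), 0, np.float64(-0.0), 0, 0, 0, 10], [np.float64(0.0005), 0, np.float64(0.007), 0, 0, 0, 10], [np.float64(0.005), 0, np.float64(0.014), 0, 0, 0, 10], [np.float64(0.011), 0, np.float64(0.02), 0, 0, 0, 10], [np.float64(0.0185), 0, np.float64(0.0245), 0, 0, 0, 10], [np.float64(0.0265), 0, np.float64(0.027), 0, 0, 0, 10], [np.float64(0.035), 0, np.float64(0.0275), 0, 0, 0, 10], [np.float64(0.0435), 0, np.float64(0.026), 0, 0, 0, 10], [np.float64(0.051), 0, np.float64(0.0225), 0, 0, 0, 10], [np.float64(0.058), 0, np.float64(0.017), 0, 0, 0, 10], [np.float64(0.0615), 0, np.float64(0.012), 0, 0, 0, 10], [np.float64(0.0615), 0, np.float64(0.012), 0, 0, 0, 10]]
```

```bash
python3 -c "
from h import *
wind([-104,-118,-132,-146,-160,-174,-188,-202,-216,-230,-240,-240],ax=(562,133))"
```

```text
th -98.5 r 34.4 F [2.  9.9 3.4] z 96.2 open 19.4 tilt [ 0.19 -0.03  0.42]
[[np.float64(0.0005), 0, np.float64(0.0035), 0, 0, 0, 10], [np.float64(0.004), 0, np.float64(0.011), 0, 0, 0, 10], [np.float64(0.0095), 0, np.float64(0.0175), 0, 0, 0, 10], [np.float64(0.016), 0, np.float64(0.023), 0, 0, 0, 10], [np.float64(0.024), 0, np.float64(0.026), 0, 0, 0, 10], [np.float64(0.0325), 0, np.float64(0.0275), 0, 0, 0, 10], [np.float64(0.041), 0, np.float64(0.027), 0, 0, 0, 10], [np.float64(0.049), 0, np.float64(0.024), 0, 0, 0, 10], [np.float64(0.056), 0, np.float64(0.0195), 0, 0, 0, 10], [np.float64(0.062), 0, np.float64(0.013), 0, 0, 0, 10], [np.float64(0.065), 0, np.float64(0.008), 0, 0, 0, 10], [np.float64(0.065), 0, np.float64(0.008), 0, 0, 0, 10]]
```

Call:
{"name": "apply_moves", "arguments": {
  "commands": [
    [0.0005,0,0.0035,0,0,0,10],
    [0.004,0,0.011,0,0,0,10],
    [0.0095,0,0.0175,0,0,0,10],
    [0.016,0,0.023,0,0,0,10],
    [0.024,0,0.026,0,0,0,10],
    [0.0325,0,0.0275,0,0,0,10],
    [0.041,0,0.027,0,0,0,10],
    [0.049,0,0.024,0,0,0,10],
    [0.056,0,0.0195,0,0,0,10],
    [0.062,0,0.013,0,0,0,10],
    [0.065,0,0.008,0,0,0,10],
    [0.065,0,0.008,0,0,0,10]
  ]
}}

```text
clock: 13.55
tool_pos: [544.0, 162.1, 96.3]
tcp_rot: [-1.173, -1.261, 1.257]
contact_force: [-2.1, 4.6, 9.8]
opening: 19.2
```

```bash
python3 -c "
from h import *
wind([-248,-260,-274,-288,-302,-316,-328,-338,-346,-352,-357,-357],ax=(562,133))"
```

```text
th 121.7 r 34.2 F [-2.1  4.6  9.8] z 96.3 open 19.2 tilt [-0.02 -0.05  0.21]
[[np.float64(0.003), 0, np.float64(-0.005), 0, 0, 0, 10], [np.float64(0.0045), 0, np.float64(-0.012), 0, 0, 0, 10], [np.float64(0.0045), 0, np.float64(-0.021), 0, 0, 0, 10], [np.float64(0.002), 0, np.float64(-0.029), 0, 0, 0, 10], [np.float64(-0.002), 0, np.float64(-0.0365), 0, 0, 0, 10], [np.float64(-0.008), 0, np.float64(-0.0425), 0, 0, 0, 10], [np.float64(-0.014), 0, np.float64(-0.047), 0, 0, 0, 10], [np.float64(-0.0195), 0, np.float64(-0.049), 0, 0, 0, 10], [np.float64(-0.024), 0, np.float64(-0.0505), 0, 0, 0, 10], [np.float64(-0.028), 0, np.float64(-0.051), 0, 0, 0, 10], [np.float64(-0.031), 0, np.float64(-0.051), 0, 0, 0, 10], [np.float64(-0.031), 0, np.float64(-0.051), 0, 0, 0, 10]]
```

Call:
{"name": "apply_moves", "arguments": {
  "commands": [
    [0.003,0,-0.005,0,0,0,10],
    [0.0045,0,-0.012,0,0,0,10],
    [0.0045,0,-0.021,0,0,0,10],
    [0.002,0,-0.029,0,0,0,10],
    [-0.002,0,-0.0365,0,0,0,10],
    [-0.008,0,-0.0425,0,0,0,10],
    [-0.014,0,-0.047,0,0,0,10],
    [-0.0195,0,-0.049,0,0,0,10],
    [-0.024,0,-0.0505,0,0,0,10],
    [-0.028,0,-0.051,0,0,0,10],
    [-0.028,0,-0.051,0,0,0,10]
  ]
}}

```text
clock: 14.47
tool_pos: [599.1, 136.0, 96.4]
tcp_rot: [-1.179, -1.263, 1.255]
contact_force: [3.5, 2.4, 4.2]
opening: 19.3
```

```bash
python3 -c "
from h import *
wind([-354,-357,-360,-362],ax=(562,133))"
```

```text
th 4.6 r 37.2 F [3.5 2.4 4.2] z 96.4 open 19.3 tilt [ 0.26 -0.17  0.1 ]
[[np.float64(0.001), 0, np.float64(0.002), 0, 0, 0, 10], [np.float64(-0.001), 0, np.float64(0.002), 0, 0, 0, 10], [np.float64(-0.003), 0, np.float64(0.0025), 0, 0, 0, 10], [np.float64(-0.004), 0, np.float64(0.0025), 0, 0, 0, 10]]
```

Call:
{"name": "apply_moves", "arguments": {
  "commands": [
    [-0.002,0,0.002,0,0,0,10],
    [-0.004,0,0.002,0,0,0,10],
    [-0.005,0,0.002,0,0,0,10],
    [-0.005,0,0.002,0,0,0,10]
  ]
}}

```text
clock: 14.8
tool_pos: [598.8, 135.1, 96.6]
tcp_rot: [-1.174, -1.271, 1.249]
contact_force: [7.8, 12.0, 0.4]
opening: 19.3
```

Only 0.9 mm of the 5 mm commanded was made and the force rose to 12 N, so the crank is at its stop. I'll relax the push, release and go up.

Call:
{"name": "apply_moves", "arguments": {
  "commands": [
    [0.004,0,-0.001,0,0,0,10],
    [0.004,0,-0.001,0,0,0,30],
    [0.004,0,-0.001,0,0,0,60],
    [0.004,0,-0.001,0,0,0,60],
    [0.004,0,-0.001,0,0,0,60],
    [0.004,-0.02,-0.001,0,0,0,60],
    [0.004,-0.05,-0.001,0,0,0,60],
    [0.004,-0.085,-0.001,0,0,0,60],
    [0.004,-0.12,0.02,0,0,0,60],
    [0.004,-0.13,0.06,0,0,0,60],
    [0.004,-0.13,0.1,0,0,0,60],
    [0.004,-0.13,0.14,0,0,0,60]
  ]
}}

```text
clock: 15.8
tool_pos: [454.8, 124.5, 225.7]
tcp_rot: [-1.179, -1.26, 1.256]
contact_force: [-0.2, 0.6, -0.5]
opening: 51.6
```

Call:
{"name": "apply_moves", "arguments": {
  "commands": [
    [0.03,0,0.02,0,0,0,60],
    [0.06,0,0.03,0,0,0,60],
    [0.09,0,0.04,0,0,0,60],
    [0.09,0,0.04,0,0,0,60],
    [0.09,0,0.04,0,0,0,60],
    [0.09,0,0.04,0,0,0,60]
  ]
}}

```text
clock: 16.3
tool_pos: [409.9, 211.6, 224.8]
tcp_rot: [-1.178, -1.259, 1.259]
contact_force: [0.4, -0.6, -1.0]
opening: 51.4
```

```bash
python3 - <<'E'
from h import *
from cell import readout,cams
s=readout.read_state(); print(s["clock"],s["tool_pos"],s["contact_force"],s["opening"])
c=cams.capture("scene"); np.savez("pics/s7.npz",**c); a=c["img"][150:310,250:400,::-1]
a=cv2.resize(a,None,fx=3.4,fy=3.4,interpolation=cv2.INTER_CUBIC)
b=cams.capture("top"); np.savez("pics/t7.npz",**b); b=cv2.resize(b["img"][100:230,240:345,::-1],None,fx=2.7,fy=2.7,interpolation=cv2.INTER_CUBIC)
o=np.zeros((a.shape[0],800,3),np.uint8); o[:,:510]=a; o[:b.shape[0],515:515+b.shape[1]]=b; cv2.imwrite("pics/s7.png",cv2.convertScaleAbs(o,alpha=1.6))
E
```

```text
16.3 [409.93815848 211.61692646 224.75909719] [ 0.42833378 -0.61280754 -0.99913088] 51.4190299087506
```

View pics/s7.png

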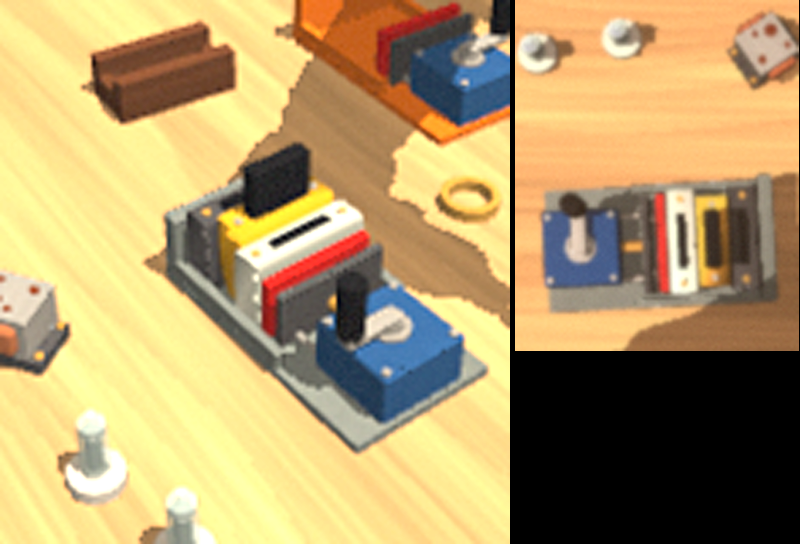

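The picture shows the red pad pressed against the row, the fin upright at (278,180), the crank pointing to +x, and both valves standing. One numeric check, then I'll hand in.

```bash
python3 - <<'E'
from h import *
T,S=load("t7"),load("s7")
t=lambda x,y:((x-515+.5)/2.7-.5+240,(y+.5)/2.7-.5+100); s=lambda x,y:((x+.5)/3.4-.5+250,(y+.5)/3.4-.5+150)
print("grip top",tri(T,t(572,206),S,s(351,281))[0]); g=T.plane(t(572,206),105.6)[:2]-[562,132.6]; print("r",np.linalg.norm(g),"crank",9.42-np.radians(np.degrees(np.arctan2(g[1],g[0]))-3.9))
print("white dots",tri(T,t(681,196),S,s(256,251))[0],tri(T,t(684,287),S,s(342,209))[0])
print("dark dots",tri(T,t(736,192),S,s(207,212))[0])
m=[(a,m) for a,c,m in S.blobs((0,0,0),(180,255,40),(318,190,345,216),40)]
for a,k in m: r=cv2.minAreaRect(np.argwhere(k)[:,::-1].astype(np.float32)); print("fin blob",a,[np.round(x,1) for x in r])
for dx in(25,-25):
  for z in (74,114):
    b=np.radians(3.9); print("fin pred",dx,z,S.proj([569.5+dx*np.cos(b)-7*np.sin(b),10.5+dx*np.sin(b)+7*np.cos(b),z]).round(1))
for a,k in m: print("hull",cv2.approxPolyDP(cv2.convexHull(np.argwhere(k)[:,::-1].astype(np.int32)),1.2,True)[:,0].tolist())
E
```

```text
grip top [593.9 134.6 103.2]
r 31.03444854144055 crank 9.416252429540885
white dots [606.2  42.   68.1] [526.   36.6  65.6]
dark dots [611.6  -8.3  70.6]
fin blob 294 [array([329.4, 203.4]), array([14.3, 26.2]), np.float64(65.6)]
fin pred 25 74 [323.5 214.4]
fin pred 25 114 [323.4 200.7]
fin pred -25 74 [340.2 206.5]
fin pred -25 114 [340.5 192.9]
hull [[340, 195], [338, 207], [325, 213], [318, 210], [322, 199], [335, 193]]
```

```bash
python3 -c "
from cell import ticket; print(ticket.job_done())"
```

```text
the job is handed in; nothing more can be done
None
```

I took the yellow module from its stand, pushed it down between the two units to the bay floor, wound the crank clockwise to its stop and let go. I handed the job in at about 16.4 s; it reported no verdict.

What the last checks showed:
- **Module:** it bottomed out with the tool at 106.6 mm, matching 106.5 mm when gripped in the stand, as the force rose to 15.6 N. In the last pictures its fin is upright, and its corners agree with the prediction to about 2 px.
- **Units:** the unit-top points I measured come out at 66–71 mm, against 68 mm expected. The spread is picking error.
- **Crank:** at the end it made only 0.9 mm of a 5 mm push while the force rose to 12 N. The camera puts its angle at about 9.42 rad. The radius to the grip read 31 mm instead of 35 mm, which I put down to picking error in the coarse image.
- **Valves:** both are standing in the last picture.
- **Gripper:** it is well clear of everything, with contact force about zero within noise.

No check failed. Along the way I moved my estimate of the crank axis about 1 mm to +y, because the grip showed a 10 N side force partway round.

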